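Clamp the casting mould in the ratchet press

ROBOT

A 6-joint arm with a two-finger parallel gripper is mounted at the origin on the work surface. World frame = base frame: x ahead of the robot, y to its left, z up, the work surface at z = 0. Lengths are in m, angles in degrees, forces in N, time in s.
With the tool pointing down it reaches from about 0.375 to 0.975 m from the base axis. Payload 3.8 kg.
Tool frame: the origin (TCP) lies midway between the tips of the shut fingers; the grasp point (between the pads) lies 19 mm behind it; z points along the fingers, y is the line along which they close (so a half turn about z gives the same grasp; the last joint's range is limited). The gripper opens to 88 mm and grips with 3 to 60 N. Pads are 18 mm wide; open, the fingers measure 123 mm over their backs; the gripper's body (75 mm by 187 mm) begins 45 mm behind the grasp point.
Start: joints at [-67.89, 15.12, 91.902, -0, 72.978, -2.114], TCP at [0.277, -0.616, 0.211] pointing down, gripper open.
Joint ranges: [-150.88, 150.88], [-54.13, 125.18], [17.81, 147.31], [-75.09, 255.09], [0, 152.58], [-146.25, 146.25]. Speed limits (degrees/s): [147.25, 147.25, 180, 180, 180, 180].

INTERFACE

Orientations are given as [roll, pitch, yaw] about the fixed x, y, z axes, in that order (R = Rz(yaw) Ry(pitch) Rx(roll)).
In Python, from workcell import * gives the robot as it stands. The module is installed in compiled form; this text tells all that it offers.
- The arm moves only by the tool servo_tool, never from a script. Its argument "motion" is one flat list of numbers, 5 for each row, row after row: the shift along the tool's x, y, z in mm, then the turn about the tool's z in rad, then the opening in per cent of the stroke, from 0 (shut) to 100 (fully open). A call has 1 to 8 rows; each row shifts and turns the commanded pose from where the row before left it, along the tool's axes as they then stand; what a row does not reach is not made up. A row lasts 1/8 s, in which the tool goes at most 62.5 mm and 10.7 degrees, less where a joint would pass 70% of its speed; a pose out of reach is approached as far as the arm can. A call with a gripper value outside its range is refused whole. The fingers move at their own pace and stop on an object; "force" is the grip in N (left out, the last holds). Time passes only in rows, so rows that do not move let the fingers close. It gives the time, the measured TCP pose, the force, the opening and the grip force at its end, in the units of the state.
- get_state(): the state, without advancing time (a new reading comes with each control period).
- read_camera(name): name is "scene" or "top" or "wrist"; returns a dict with "image" (480x640x3 uint8, blue, green, red), "z_map" (480x640 float32, m along the optical axis (not along the pixel's ray), 0 where there is no reading), "intrinsics" (3x3 intrinsics, pixels), "R" (3x3) and "t" (3): a world point X has camera coordinates R X + t. Camera axes: x right, y down, z forward; pixel columns grow to the right and rows downward; lengths in m; the calibration is good to about 2 mm. A picture is of the moment at which its call begins.
- job_done(): hands the job in; it is judged then, once.
Trained networks look in the newest picture that a camera, given by its name, has taken for a name from the list of things; names that differ only in an ending like _2 or _b are one class to them, and where a whole thing is asked for, a point or a joint stands for the part that bears it (a point fixed in the world has none). Each returns a list of dicts, best first, with "confidence" (0 to 1); they miss things now and then, are a little off and sometimes report something else, mostly with a low value. They report only what shows in the picture. A call takes as long as a camera call.
- look_for(camera, label): "rect" ([centre column, centre row, width, height] in pixels, round what is visible of it).
- regions_of(camera, label): "mask" (480x640 bool, what is visible of it) and "rect" ([centre column, centre row, width, height] in pixels, round what is visible of it).
The state is a dict: "time_s": time; "joint_positions": joint angles; "joint_vel": joint speeds; "effort": joint torques, N m; "ee_pos": TCP position; "ee_rot": TCP orientation; "force": force on the tool from outside, world axes, zero at the start; "moment": the same for the moment, N m; "gripper_width": finger opening in m; "finger_force": force on a finger pad.
Only numpy, scipy, OpenCV 4.12 (cv2) and the standard library are available. Lean on these libraries where they do the work, as an engineer would, in place of code of your own. Each camera call takes 0.05 s, during which the arm holds its last target. There are 200 camera calls.

TASK

The aluminium mould in the press that has the ratchet handle is not clamped yet, and the handle's pawl is still set to loosen. Flip the pawl's small brass thumb lever over to its clockwise side (seen from above), then swing the handle back and forth by its wooden knob until the screw has brought the platen fully down onto the mould. Then let go of the press.

Things in the scene. Friction and masses are not known exactly. Their poses are not given: they have to be found in the camera images.
- press: Ratchet press, fixed to the bench: grey base 130 x 160 x 15 mm, two posts, grey bridge (top 105 mm high), aluminium mould 75 x 85 x 30 mm on the base, steel platen above it. Origin: under the base, on the vertical screw axis; z up; -x points along the handle in mid swing. The other press, with a round handwheel and nothing in it, is not part of the job. All heights here are above the bench.
- handle (a joint): Handle angle a about the screw axis, rad: 0 = along the press's -x, positive = clockwise from above, stops at -0.65 and +0.65. Flat dark steel arm, 24 mm wide, top 118 mm high. The knob's axis lies at (-0.175 cos a, 0.175 sin a) m in the press frame. It stays where left; at the knob it takes 2 to 3 N when slipping back and 6 to 8 N when driving the screw.
- pawl (a joint): Rock of the brass pawl on the handle, rad, -0.32 to 0.32 (pivot 54 mm from the screw axis). Positive: thumb lever on the handle's clockwise side (from above); the handle then drives the screw clockwise (tightens) and slips freely back. Negative, as at the start: the reverse. It snaps over centre and stays at 0.17 to 0.32; 2 N on the lever flip it and the handle stays put.
- screw (a joint): Turn of the press screw, rad, positive = clockwise from above; lowers the platen 6.4 mm per rad. Starts between -0.1 and 0.4 with the platen 11 to 15 mm above the mould; at 2.2 the platen lies on the mould and the screw stops hard (keep under 25 N). A ratchet step is 0.39 rad (16 pins): a full swing brings 0.9 to 1.3 rad, so at least two swings are needed.
- knob (a point): Middle of the upright wooden knob at the handle's end: round, 22 mm in diameter, from 119 to 177 mm high, its axis 175 mm from the screw axis; this point is 155 mm high.
- thumb (a point): Point in the pawl's thumb lever, an upright brass tab 9 mm thick across its swing, 14 mm along the handle, 134 to 174 mm high; this point is 160 mm high and 45 mm from the pawl's pivot, towards the knob. It goes 28 mm sideways from one side to the other. Nothing near it rises above 142 mm but the screw head on the axis (146 mm) and the knob, 76 mm further out.

How it is judged (in metres and radians):
On the way:
1. the pawl's thumb lever is flipped over to the clockwise (tightening) side (value of joint pawl above 0.12 rad), for 0.2 s.
At the end, for the whole second after the job is handed in: the screw is turned clockwise to at least 1.95 rad of its 2.2 (the platen is within 1.6 mm of lying on the mould), the pawl still stands on its clockwise side, and the handle is at rest (value of joint screw above 1.95 rad and value of joint pawl above 0.12 rad and velocity of joint handle between -0.1 and 0.1 rad/s); the robot touches nothing.
It also fails if it takes over 72 s, if anything falls off the work surface, if the arm or the gripper's body presses on something with over 40 N, if the wrist force passes 120 N, or if a joint passes its speed limit or range.

## Working session

There is one attempt and no reset: what is moved stays moved. The work goes in short steps, Python scripts to look and compute and a tool call to move; the robot and the scene stay as the last step left them, time stands still between calls to the robot, and variables do not carry over. Pictures are saved under pics/ and viewed, at most 10 in all, crops included, and the job is handed in when it is done.

Besides the shell and the picture viewer there is one more tool, called after "Emit:" as a command line: name --argument value ..., lists and objects as JSON in quotes. servo_tool: Moves the arm, as the interface text tells. Its arguments: {"type":"object","properties":{"motion":{"type":"array","items":{"type":"number"}},"force":{"type":"number"}},"required":["motion"]}

```bash
mkdir -p pics
cat > h.py <<'E'
from workcell import *
import numpy as np, cv2
def world(c,u,v,z=None):
    K,R,t=c["intrinsics"],c["R"],c["t"]
    z=c["z_map"][int(v),int(u)] if z is None else z
    return R.T@(np.linalg.inv(K)@[u,v,1]*z-t)
def cloud(c,m):
    v,u=np.nonzero(m&(c["z_map"]>0)); z=c["z_map"][v,u]
    return ((np.linalg.inv(c["intrinsics"])@np.array([u,v,np.ones_like(u)])*z).T-c["t"])@c["R"]
E
python3 - <<'E'
from h import *
s=get_state();print(s)
np.set_printoptions(precision=4,suppress=True)
ims=[]
for n in("top","scene"):
    c=read_camera(n);ims.append(c["image"]);print(n,c["R"],c["t"])
    for l in("press","handle","pawl","knob","thumb"):
        for r in regions_of(n,l)[:2]:
            P=cloud(c,r["mask"]); print(l,round(r["confidence"],2),np.round(r["rect"]),len(P), np.median(P,0) if len(P) else '', np.percentile(P,[3,97],axis=0).ravel() if len(P) else '')
cv2.imwrite("pics/top.png",ims[0]);cv2.imwrite("pics/scene.png",ims[1])
E
```

```text
{'time_s': 0.0, 'joint_positions': array([-6.78903010e+01,  1.51671440e+01,  9.19822821e+01, -1.60833758e-04,
        7.29765652e+01, -2.11550933e+00]), 'joint_vel': array([-0.00584915, -0.03500667,  0.04281515,  0.01688008, -0.01044791,
       -0.04858713]), 'effort': array([-1.87172959e-04, -5.02109993e+01, -3.56874275e+01,  7.24857626e-02,
        2.95143609e-02, -1.74407828e-04]), 'ee_pos': array([ 0.27665899, -0.61484448,  0.20940207]), 'ee_rot': array([-1.79874089e+02, -4.49728766e-03,  2.42252506e+01]), 'force': array([ 0.39771352,  0.02350024, -0.70062516]), 'moment': array([0.02928723, 0.00095911, 0.01224719]), 'finger_force': 0.0, 'gripper_width': 0.08803790325342038}
top [[ 0.0125 -0.9998 -0.0146]
 [-0.9968 -0.0113 -0.0795]
 [ 0.0793  0.0156 -0.9967]] [-0.0355  0.5358  1.039 ]
press 0.84 [187. 217. 120. 136.] 7428 [0.5988 0.2043 0.1055] [0.4605 0.1235 0.0109 0.6828 0.2771 0.1599]
handle 0.96 [167. 221.  82. 124.] 1963 [0.5397 0.2333 0.1196] [0.4518 0.1681 0.1102 0.6474 0.2704 0.1754]
pawl 0.93 [172. 216.  36.  53.] 519 [0.563  0.2269 0.1378] [0.5214 0.1946 0.1165 0.5984 0.
[... 157 characters left out ...]
5675 0.2259 0.1383] [0.5228 0.1948 0.1278 0.5968 0.2398 0.1736]
scene [[-0.3902  0.9207 -0.0034]
 [ 0.8864  0.3747 -0.2718]
 [-0.249  -0.1091 -0.9624]] [ 0.2292 -0.461   0.9476]
press 0.77 [455. 323. 178. 166.] 10562 [0.6254 0.2115 0.1059] [0.4658 0.1256 0.0132 0.6857 0.2745 0.1613]
press 0.16 [474. 306.  58.  61.] 833 [0.5698 0.2274 0.1386] [0.5247 0.1949 0.1165 0.5975 0.2423 0.174 ]
handle 0.69 [479. 300. 124. 128.] 2734 [0.5427 0.234  0.1197] [0.4562 0.1685 0.1103 0.6539 0.2744 0.1759]
knob 0.6 [482. 302. 127. 128.] 2475 [0.5357 0.2347 0.1202] [0.4572 0.169  0.1155 0.6534 0.2737 0.176 ]
thumb 0.98 [473. 304.  58.  61.] 642 [0.571  0.2267 0.1391] [0.5257 0.1962 0.1254 0.5975 0.2397 0.1741]
```

Run:
```python
from h import *
np.set_printoptions(precision=4,suppress=True)
out=[]
for n in("top","scene"):
    c=read_camera(n)
    P=cloud(c,np.ones((480,640),bool))
    P=P[(P[:,0]>.42)&(P[:,0]<.72)&(P[:,1]>.1)&(P[:,1]<.3)]
    for lo,hi in((.165,.18),(.143,.16)):
        Q=P[(P[:,2]>lo)&(P[:,2]<hi)].astype(np.float32)
        # split along x
        for a,b in((.42,.5),(.5,.56),(.56,.72)):
            q=Q[(Q[:,0]>a)&(Q[:,0]<b)]
            if len(q): print(n,lo,len(q),q.mean(0),q.min(0),q.max(0))
    u,v=(172,216) if n=="top" else (473,304)
    k=c["image"][v-90:v+90,u-90:u+90]
    out.append(cv2.resize(k,(400,400),interpolation=cv2.INTER_CUBIC))
cv2.imwrite("pics/crop.png",np.hstack(out))
```

```text
top 0.165 145 [0.4586 0.2661 0.1738] [0.4484 0.2573 0.1653] [0.4693 0.278  0.1799]
top 0.165 57 [0.5263 0.2306 0.1722] [0.5199 0.2259 0.1656] [0.533  0.2365 0.1764]
top 0.143 44 [0.4581 0.26   0.1521] [0.4484 0.2568 0.1437] [0.4683 0.2662 0.1599]
top 0.143 34 [0.5293 0.2275 0.1509] [0.5195 0.2239 0.1432] [0.5591 0.2312 0.16  ]
top 0.143 105 [0.6118 0.2047 0.1456] [0.561  0.1925 0.143 ] [0.6303 0.2299 0.1493]
scene 0.165 208 [0.4621 0.2672 0.1737] [0.4493 0.2581 0.165 ] [0.4703 0.2787 0.1793]
scene 0.165 77 [0.5286 0.2313 0.1725] [0.5206 0.227  0.1657] [0.5345 0.2368 0.1767]
scene 0.143 83 [0.4663 0.2643 0.1514] [0.456  0.2582 0.143 ] [0.4707 0.2754 0.1596]
scene 0.143 40 [0.5305 0.2292 0.1508] [0.5221 0.2269 0.143 ] [0.5345 0.2344 0.16  ]
scene 0.143 164 [0.6151 0.2046 0.1458] [0.5649 0.1917 0.143 ] [0.6314 0.229  0.1494]
```

View pics/scene.png

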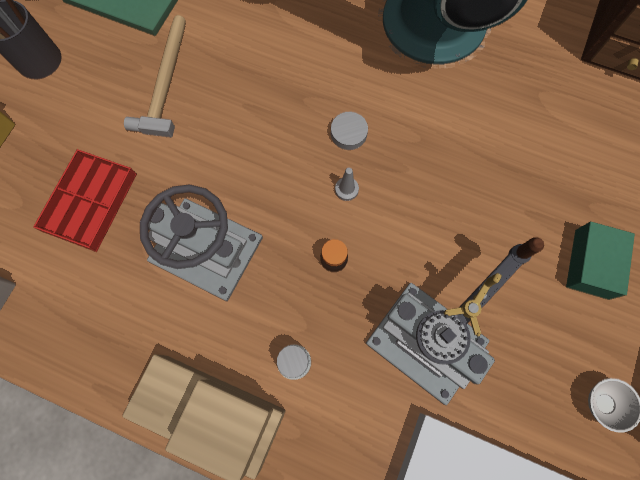

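View pics/crop.png

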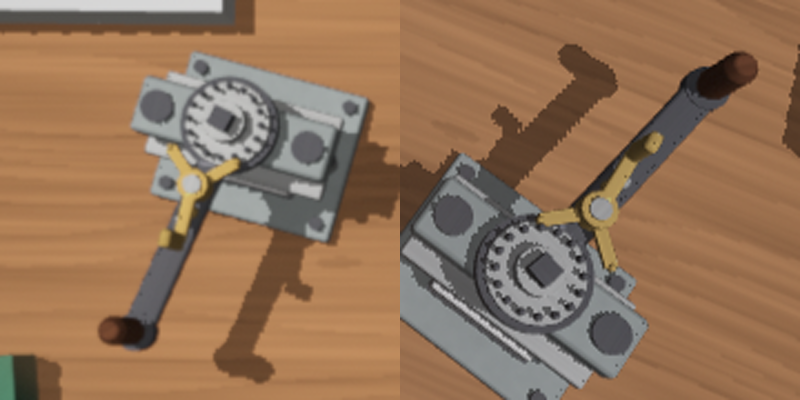

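The top crop (left) shows the screw head near (220,120), the thumb lever at (172,238) and the knob at (115,330). The lever lies on the −y (counter-clockwise) side of the arm. In the scene image the handle runs from the ratchet at (445,335) to the knob at (535,245), and the handwheel press is well away at (185,225).

Run:
```python
from h import *
np.set_printoptions(precision=4,suppress=True)
A=[]
for n in("top","scene"):
    c=read_camera(n); P=cloud(c,np.ones((480,640),bool))
    q=P[(P[:,0]>.585)&(P[:,0]<.66)&(P[:,1]>.16)&(P[:,1]<.25)&(P[:,2]>.1435)&(P[:,2]<.15)]
    r=cv2.minAreaRect(q[:,:2].astype(np.float32)*1000); print(n,"screw",r)
    b=P[(P[:,0]>.5)&(P[:,0]<.75)&(P[:,1]>.08)&(P[:,1]<.32)&(P[:,2]>.009)&(P[:,2]<.02)]
    print("base",cv2.minAreaRect(b[:,:2].astype(np.float32)*1000))
    A.append(P)
P=np.vstack(A)
for s in np.linspace(0,1,12):
    p=np.array([.277,-.615])*(1-s)+s*np.array([.516,.199])
    q=P[(np.linalg.norm(P[:,:2]-p,axis=1)<.13)]
    print(p,q[:,2].max() if len(q) else None)
```

```text
top screw ((620.1014404296875, 201.13209533691406), (16.5361270904541, 15.831014633178711), 60.05498504638672)
base ((653.341552734375, 224.68060302734375), (222.85333251953125, 182.39527893066406), 75.25960540771484)
scene screw ((621.189208984375, 202.09779357910156), (15.704560279846191, 16.55387306213379), 61.8353271484375)
base ((647.2216796875, 200.1678009033203), (169.08627319335938, 182.17391967773438), 75.20145416259766)
[ 0.277 -0.615] 0.14953199310101492
[ 0.2987 -0.541 ] 0.03133562661225318
[ 0.3205 -0.467 ] 0.03133562661225318
[ 0.3422 -0.393 ] 0.03133562661225318
[ 0.3639 -0.319 ] 0.03126313650875847
[ 0.3856 -0.245 ] 0.006748383533045693
[ 0.4074 -0.171 ] 0.028093509050307063
[ 0.4291 -0.097 ] 0.0907057788283477
[ 0.4508 -0.023 ] 0.0907057788283477
[0.4725 0.051 ] 0.0907057788283477
[0.4943 0.125 ] 0.17726032918269902
[0.516 0.199] 0.18099871584242125
```

Emit:
servo_tool --motion '[0,0,-30,0,0,0,0,-30,0,0,27.5,-32.3,0,0,0,27.5,-32.3,0,0,0,27.5,-32.3,0,0,0,27.5,-32.3,0,0,0,27.5,-32.3,0,0,0,27.5,-32.3,0,0,0]' --force 20

```text
time_s: 1.8
ee_pos: [0.3482, -0.3698, 0.2709]
ee_rot: [180.0, -0.0, 24.2]
force: [0.0, 0.6, 0.1]
gripper_width: 0.0102
finger_force: 0.0
```

Emit:
servo_tool --motion '[27.5,-32.3,0,0,0,27.5,-32.3,0,0,0,27.5,-32.3,0,0,0,27.5,-32.3,0,0,0,27.5,-32.3,0,0,0,27.5,-32.3,0,0,0,27.5,-32.3,0,0,0,27.5,-32.3,0,0,0]'

```text
time_s: 2.8
ee_pos: [0.4428, -0.0439, 0.271]
ee_rot: [180.0, -0.0, 24.2]
force: [0.6, -0.4, 0.0]
gripper_width: 0.0002
finger_force: 0.0
```

Emit:
servo_tool --motion '[27.5,-32.3,0,0,0,27.5,-32.3,0,0,0,27.5,-32.3,0,0,0,27.5,-32.3,0,0,0,27.5,-32.3,0,0,0,27.5,-32.3,0,0,0,0,0,0,-0.17,0,0,0,0,-0.17,0]'

```text
time_s: 3.8
ee_pos: [0.5134, 0.2, 0.2706]
ee_rot: [-180.0, 0.0, 44.1]
force: [-0.1, -0.1, -0.5]
gripper_width: 0.0003
finger_force: 0.0
```

Emit:
servo_tool --motion '[0,0,0,-0.17,0,0,0,0,-0.17,0,0,0,0,-0.17,0,0,0,0,-0.17,0,0,0,0,-0.17,0,0,0,0,-0.17,0,0,0,0,-0.17,0,0,0,0,-0.17,0]'

```text
time_s: 4.8
ee_pos: [0.5134, 0.1992, 0.2708]
ee_rot: [180.0, 0.0, 121.9]
force: [0.0, -0.4, 0.0]
gripper_width: 0.0005
finger_force: 0.0
```

Emit:
servo_tool --motion '[0,0,0,-0.17,0,0,0,0,-0.17,0,0,0,0,-0.17,0,0,0,0,-0.13,0,0,0,0,0,0,0,0,0,0,0]'

```text
time_s: 5.55
ee_pos: [0.5135, 0.1992, 0.2708]
ee_rot: [180.0, 0.0, 158.2]
force: [0.1, -0.1, -0.3]
gripper_width: 0.0005
finger_force: 0.0
```

```bash
cat > m.py <<'E'
from h import *
import sys
np.set_printoptions(precision=4,suppress=True)
def meas(cams=("wrist","top","scene")):
    s=get_state(); print("t",s["time_s"],"tcp",s["ee_pos"],"yaw",s["ee_rot"][2],"F",s["force"])
    for n in cams:
        c=read_camera(n); im=c["image"]; P=cloud(c,np.ones((480,640),bool))
        if n=="wrist": cv2.imwrite("pics/w%d.png"%(s["time_s"]*1000),im)
        for l in("thumb","knob"):
            for r in regions_of(n,l)[:1]:
                Q=cloud(c,r["mask"]); Q=Q[(Q[:,2]>.168)&(Q[:,2]<.18)]
                rad=np.linalg.norm(Q[:,:2]-[.6205,.2015],axis=1)
                Q=Q[(rad<.125) if l=="thumb" else (rad>.15)]
                if len(Q)>5:
                    m=(np.percentile(Q,3,axis=0)+np.percentile(Q,97,axis=0))/2; d=m[:2]-[.6205,.2015]
                    print(n,l,round(r["confidence"],2),len(Q),m,"rad",np.hypot(*d),"ang",np.degrees(np.arctan2(d[1],d[0])))
meas(sys.argv[1:] or ("wrist","top","scene"))
E
python3 m.py; ls pics
```

```text
t 5.55 tcp [0.5135 0.1992 0.2708] yaw 158.17159667855773 F [ 0.1103 -0.081  -0.3115]
wrist thumb 0.77 172 [0.5251 0.2319 0.1726] rad 0.10012060994739512 ang 162.33084859799655
wrist knob 0.65 636 [0.458  0.2685 0.1734] rad 0.17578077314839002 ang 157.61026229045942
top knob 0.62 137 [0.4588 0.2668 0.1737] rad 0.17436335038663947 ang 158.00364745405787
scene thumb 0.63 64 [0.5279 0.2316 0.1727] rad 0.09739627138315546 ang 161.99370646317328
scene knob 0.78 41 [0.4669 0.2664 0.1716] rad 0.16676399625987953 ang 157.09777227674334
crop.png
scene.png
top.png
w5550.png
```

Emit:
servo_tool --motion '[0,0,40,0,0,0,0,40,0,0,0,0,38,0,0,0,0,0,0,0,0,5,0,0,0,0,5,0,0,0,0,3,0,0,0,0,0,0,0,0]'

```text
time_s: 7.0
ee_pos: [0.5189, 0.2118, 0.1536]
ee_rot: [179.9, 0.1, 158.3]
force: [-0.2, 0.4, -0.2]
gripper_width: 0.0007
finger_force: 0.0
```

Emit:
servo_tool --motion '[0,3,0,0,0,0,3,0,0,0,0,3,0,0,0,0,3,0,0,0,0,2,0,0,0,0,0,0,0,0]'

```text
time_s: 7.75
ee_pos: [0.5235, 0.2245, 0.1527]
ee_rot: [-180.0, -0.0, 158.3]
force: [0.8, -0.5, -0.3]
gripper_width: 0.0002
finger_force: 0.0
```

```bash
python3 m.py
```

```text
t 7.75 tcp [0.5235 0.2245 0.1527] yaw 158.3086228362276 F [ 0.8039 -0.514  -0.335 ]
wrist thumb 0.73 41 [0.5195 0.2334 0.17  ] rad 0.10587431098098538 ang 162.4601527698301
wrist knob 0.56 1954 [0.4582 0.2683 0.1736] rad 0.17554334871085445 ang 157.6231080086902
top knob 0.57 107 [0.4588 0.2653 0.1739] rad 0.17377256351159118 ang 158.4743956973444
```

Emit:
servo_tool --motion '[0,3,0,0,0,0,3,0,0,0,0,0,0,0,0]'

```text
time_s: 8.57
ee_pos: [0.5258, 0.2302, 0.1527]
ee_rot: [180.0, 0.0, 158.3]
force: [-0.1, 0.7, -0.2]
gripper_width: 0.0004
finger_force: 0.0
```

Run:
```python
from h import *
w=read_camera("wrist")["image"]; t=read_camera("scene")["image"][230:370,400:560]
cv2.imwrite("pics/v1.png",np.hstack([cv2.resize(w,(400,300)),cv2.resize(t,(343,300),interpolation=cv2.INTER_CUBIC)]))
print(get_state()["force"])
```

```text
[-0.47186098 -0.09347454  0.50552756]
```

View pics/v1.png

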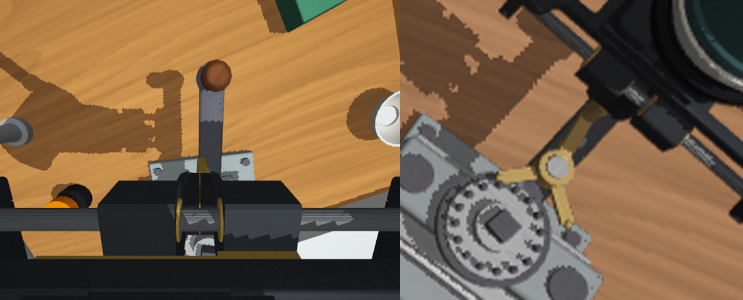

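The wrist half shows the fingers at about (200,200) in front of the lever, with a brass tip at (203,165). In the scene half the lever still runs slightly left of the handle line, so I'll push further.

Emit:
servo_tool --motion '[0,3,0,0,0,0,3,0,0,0,0,0,0,0,0]'

```text
time_s: 9.05
ee_pos: [0.528, 0.2357, 0.1527]
ee_rot: [180.0, 0.0, 158.3]
force: [0.6, -0.9, 0.2]
gripper_width: 0.0005
finger_force: 0.0
```

Emit:
servo_tool --motion '[0,3,0,0,0,0,3,0,0,0,0,0,0,0,0]'

```text
time_s: 9.43
ee_pos: [0.5302, 0.2413, 0.1527]
ee_rot: [180.0, 0.0, 158.3]
force: [-0.1, -0.1, 0.3]
gripper_width: 0.0003
finger_force: 0.0
```

Run:
```python
from h import *
c=read_camera("wrist");w=c["image"]; t=read_camera("scene")["image"][230:370,400:560]
cv2.imwrite("pics/v2.png",np.hstack([cv2.resize(w[180:480,100:500],(400,300)),cv2.resize(t,(343,300),interpolation=cv2.INTER_CUBIC)]))
s=get_state();print(s["force"],s["ee_pos"])
```

```text
[-0.45349506  0.44429574  0.06134815] [0.53010795 0.24107844 0.15271375]
```

View pics/v2.png

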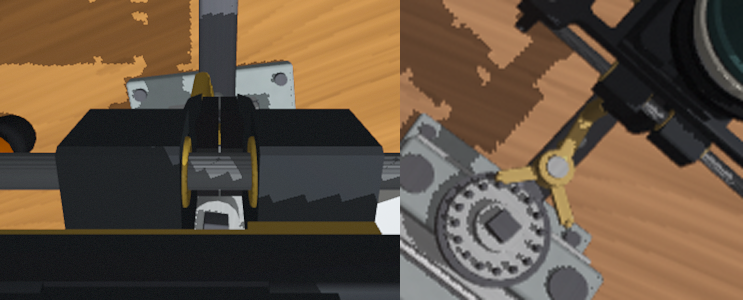

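Run:
```python
from h import *
np.set_printoptions(precision=4,suppress=True)
c=read_camera("wrist"); im=c["image"].astype(int)
P=cloud(c,np.ones((480,640),bool)); print("campos",-c["R"].T@c["t"], "fwd",c["R"][2])
hsv=cv2.cvtColor(c["image"],cv2.COLOR_BGR2HSV)
m=(hsv[...,0]>18)&(hsv[...,0]<32)&(hsv[...,1]>110)&(hsv[...,2]>60)
v,u=np.nonzero(m)
n,lab,st,ce=cv2.connectedComponentsWithStats(m.astype(np.uint8))
for i in range(1,n):
    if st[i,4]>60:
        q=cloud(c,lab==i); d=q-[.6205,.2015,0]; r=d[:,0]*-.929+d[:,1]*.37; s=d[:,0]*.37+d[:,1]*.929
        print(st[i],"r",np.percentile(r,[5,50,95]),"s",np.percentile(s,[5,50,95]),"z",np.percentile(q[:,2],[5,50,95]))
```

```text
campos [0.4659 0.2658 0.3267] fwd [ 0.2461 -0.0981 -0.9643]
[291 252  23  26 419] r [0.0986 0.1058 0.1068] s [-0.0104 -0.0058 -0.0018] z [0.1396 0.1563 0.1722]
[281 317  11  71 486] r [0.1175 0.126  0.1298] s [-0.005  -0.0045 -0.0041] z [0.2573 0.2644 0.2668]
[348 317  10  71 464] r [0.1174 0.1256 0.1297] s [0.0093 0.0096 0.0103] z [0.2564 0.264  0.2664]
[  55  402  426   12 2855] r [0.1167 0.1174 0.1182] s [-0.0411  0.0102  0.031 ] z [0.269  0.2711 0.2723]
```

Run:
```python
from h import *
np.set_printoptions(precision=4,suppress=True)
c=read_camera("wrist"); print(get_state()["ee_pos"])
cv2.imwrite("pics/v3.png",cv2.resize(c["image"][240:400,240:400],(560,560),interpolation=cv2.INTER_CUBIC))
for v in range(250,400,10):
    print(v,end=" ")
    for u in range(280,371,10):
        d=world(c,u,v)-[.6205,.2015,0]; print("%4d/%4d/%4d"%(1000*(-.929*d[0]+.37*d[1]),1000*(.37*d[0]+.929*d[1]),1000*d[2]),end="  ")
    print()
```

```text
[0.5301 0.241  0.1527]
250   63/ -36/   0    63/ -26/   0   100/  -9/ 116   100/  -3/ 118   101/   3/ 118   100/   9/ 117    68/  22/  14    67/  31/  13    68/  40/  14    68/  50/  15  
260   58/ -34/  14    58/ -25/  16   106/  -7/ 152   102/  -2/ 142    94/   3/ 118    94/   9/ 119    57/  22/  14    58/  31/  15    57/  41/  14    58/  50/  16  
270   47/ -35/  14    48/ -25/  15   106/  -6/ 166   101/  -2/ 153    87/   3/ 117    87/   9/ 118    48/  22/  15    48/  31/  15    47/  41/  14    47/  51/  14  
280   38/ -35/  16   110/  -9/ 189   110/  -5/ 189   108/  -1/ 185   106/   2/ 180   108/   7/ 185   110/  11/ 188   110/  15/ 188    37/  41/  14    38/  51/  15  
290  133/  -6/ 251   110/  -9/ 199   110/  -5/ 200   108/  -1/ 196   102/   2/ 181   108/   6/ 196   110/  10/ 200   110/  14/ 199   133/  12/ 251   133/  14/ 251  
300  133/  -6/ 256   110/  -8/ 208   109/  -4/ 206   108/  -1/ 204    98/   2/ 183   109/   6/ 205   108/  10/ 205   109/  14/ 207   133/  11/ 255   133/  13/ 256  
310  133/  -5/ 261   109/  -7/ 215   108/  -4/ 213   109/   0/ 213    94/   2/ 185   10
[... 695 characters left out ...]
  9/ 262   129/  10/ 269   129/  12/ 268  
360  126/  -5/ 268   122/  -3/ 262   122/  -1/ 262   122/   0/ 262   122/   2/ 262   123/   4/ 263   123/   6/ 263   121/   9/ 261   126/  10/ 268   127/  12/ 269  
370  125/  -4/ 269   117/  -4/ 258    92/  -3/ 225    92/   0/ 225    16/   3/ 122    92/   6/ 225    92/   9/ 225   118/   9/ 260   124/  10/ 268   124/  12/ 268  
380  122/  -5/ 268   107/  -5/ 249    12/ -10/ 127    16/  -3/ 132    16/   3/ 133    13/   9/ 128     7/  16/ 121   116/   9/ 261   122/  10/ 269   122/  12/ 269  
390  119/  -5/ 268   105/  -4/ 251     9/ -10/ 133     9/  -3/ 133     8/   3/ 132     9/   9/ 133     0/  17/ 121   107/  10/ 253   119/  10/ 267   120/  12/ 269
```

View pics/v3.png

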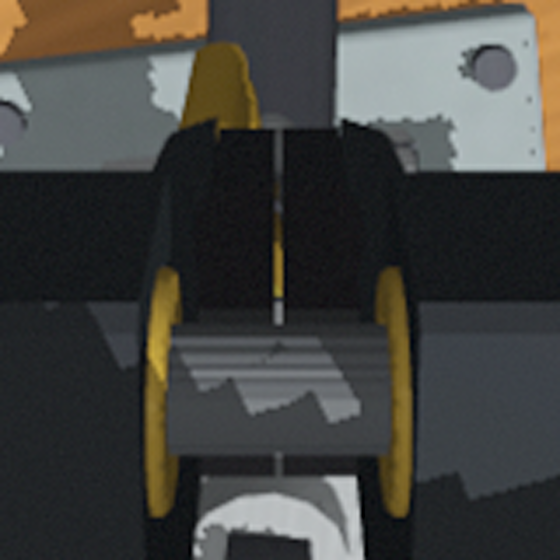

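The fingertips in this close-up (bottom edge at row ~125) measure z≈0.18, above the lever's 0.174 top. The brass lever at (225,85) is still at s≈−6, on the counter-clockwise side. So the tips sit about 30 mm higher than the reported TCP and passed over the lever. I'll back off, go lower and check.

Emit:
servo_tool --motion '[0,-13,0,0,0,0,-13,0,0,0,0,-13,0,0,0,0,0,10,0,0,0,0,10,0,0,0,0,6,0,0,0,0,0,0,0]'

```text
time_s: 10.5
ee_pos: [0.515, 0.2048, 0.1255]
ee_rot: [-179.9, -0.1, 158.3]
force: [0.1, 0.5, 0.4]
gripper_width: 0.0002
finger_force: 0.0
```

Run:
```python
from h import *
np.set_printoptions(precision=4,suppress=True)
s=get_state();print(s["ee_pos"],s["force"])
for n in("wrist","scene","top"):
    c=read_camera(n); P=cloud(c,np.ones((480,640),bool)); d=P-[.6205,.2015,0]
    r=-.929*d[:,0]+.37*d[:,1]; t=.37*d[:,0]+.929*d[:,1]
    k=(r>.085)&(r<.115)&(t>-.06)&(t<-.0175)&(P[:,2]>.124)&(P[:,2]<.25); print(n,k.sum(),np.percentile(P[k,2],[0,2,10,50]),"t",np.percentile(t[k],[0,3,50,97,100]),"r",np.percentile(r[k],[3,97]))
    k=(r>.085)&(r<.115)&(t>-.0165)&(t<.02)&(P[:,2]>.145)&(P[:,2]<.18)
    if k.sum(): print(" thumb",k.sum(),"t",np.percentile(t[k],[3,50,97]),P[k,2].max())
```

```text
[0.515  0.2048 0.1255] [0.0816 0.549  0.42  ]
wrist 4446 [0.1522 0.1548 0.1612 0.1861] t [-0.0557 -0.0474 -0.0367 -0.0256 -0.0217] r [0.0917 0.1112]
 thumb 222 t [-0.0115 -0.0082 -0.0041] 0.16086564556634197
scene 157 [0.1538 0.1548 0.1575 0.1735] t [-0.0488 -0.0451 -0.0313 -0.0237 -0.0222] r [0.0881 0.0976]
 thumb 17 t [-0.0089 -0.0067 -0.002 ] 0.1576225826723835Traceback (most recent call last):
  File "<stdin>", line 7, in <module>
    return _quantile_unchecked(
        a, q, axis, out, overwrite_input, method, keepdims, weights)
    return _ureduce(a,
                    func=_quantile_ureduce_func,
    ...<5 lines>...
                    overwrite_input=overwrite_input,
                    method=method)
    r = func(a, **kwargs)
    result = _quantile(arr,
                       quantiles=q,
    ...<2 lines>...
                       out=out,
                       weights=wgt)
    slices_having_nans = np.isnan(arr[-1, ...])
                                  ~~~^^^^^^^^^
IndexError: index -1 is out of bounds for axis 0 with size 0
```

Emit:
servo_tool --motion '[0,5,0,0,0,0,5,0,0,0,0,3,0,0,0,0,3,0,0,0,0,3,0,0,0,0,3,0,0,0,0,3,0,0,0,0,0,0,0,0]'

```text
time_s: 11.65
ee_pos: [0.5251, 0.2282, 0.1268]
ee_rot: [180.0, 0.0, 158.3]
force: [-1.1, 0.0, -0.7]
gripper_width: 0.0002
finger_force: 0.0
```

Emit:
servo_tool --motion '[0,2,0,0,0,0,2,0,0,0,0,0,0,0,0]'

```text
time_s: 12.02
ee_pos: [0.5264, 0.2318, 0.1267]
ee_rot: [-180.0, 0.0, 158.3]
force: [-0.6, 0.5, 0.4]
gripper_width: 0.0004
finger_force: 0.0
```

```bash
cat > th.py <<'E'
from h import *
np.set_printoptions(precision=4,suppress=True)
s=get_state();print(s["ee_pos"],s["force"])
for n in("wrist","scene"):
    c=read_camera(n); h=cv2.cvtColor(c["image"],cv2.COLOR_BGR2HSV)
    m=(h[...,0]>18)&(h[...,0]<32)&(h[...,1]>110)&(h[...,2]>60)
    P=cloud(c,m); d=P-[.6205,.2015,0]
    r=-.929*d[:,0]+.37*d[:,1]; t=.37*d[:,0]+.929*d[:,1]
    k=(r>.085)&(r<.115)&(abs(t)<.03)&(P[:,2]>.137)&(P[:,2]<.18)
    if k.sum()>3: print(n," thumb",k.sum(),"t",np.percentile(t[k],[3,50,97]),"z",P[k,2].min(),P[k,2].max())
E
python3 th.py
```

```text
[0.5264 0.2318 0.1267] [-0.5726  0.5419  0.393 ]
wrist  thumb 295 t [0.011  0.0148 0.0193] z 0.13712184072544226 0.17052378657753667
scene  thumb 41 t [0.0094 0.014  0.017 ] z 0.13838708762287483 0.159567454270107
```

Lever is on the clockwise side (t≈+14 mm). Now to the knob.

Emit:
servo_tool --motion '[0,-15,0,0,0,0,0,-50,0,45,0,0,-50,0,45,38,12,0,0,45,38,12,0,0,45,0,0,0,0,45,0,0,0,0,45]'

```text
time_s: 13.0
ee_pos: [0.4592, 0.2675, 0.2267]
ee_rot: [-180.0, 0.0, 158.3]
force: [-0.2, -0.2, 0.4]
gripper_width: 0.0398
finger_force: 0.0
```

```bash
python3 m.py; python3 th.py
python3 - <<'E'
from h import *
c=read_camera("wrist")
for v in range(270,330,10):
    print(v,end=" ")
    for u in range(180,480,15):
        d=world(c,u,v)-[.6205,.2015,0]; print("%d/%d/%d"%(1000*(-.929*d[0]+.37*d[1]),1000*(.37*d[0]+.929*d[1]),1000*d[2]),end=" ")
    print()
E
```

```text
t 13.0 tcp [0.4592 0.2675 0.2267] yaw 158.31255418753267 F [-0.176  -0.1722  0.4239]
wrist knob 0.76 697 [0.4568 0.2694 0.1734] rad 0.17718336296230264 ang 157.4799356975509
top thumb 0.69 48 [0.5367 0.2507 0.1728] rad 0.09718678942551406 ang 149.56775043232778
scene thumb 0.63 66 [0.5384 0.2515 0.1724] rad 0.09611410661055837 ang 148.66831939919163
scene knob 0.56 187 [0.4609 0.2681 0.1737] rad 0.17288087972931418 ang 157.35282257855656
[0.4594 0.268  0.2266] [ 0.3539  0.7172 -0.2799]
wrist  thumb 249 t [0.0088 0.0149 0.0201] z 0.13715981651996986 0.1673686384443143
scene  thumb 100 t [0.0093 0.0152 0.0195] z 0.13817927167752853 0.17679774537060983
270 90/-169/1 90/-151/0 90/-132/1 90/-114/1 89/-96/0 89/-77/0 89/-59/0 90/-40/0 89/-22/0 135/-2/118 135/10/118 89/33/0 89/51/-1 89/70/0 89/88/0 89/107/0 90/125/0 89/143/0 89/162/0 89/180/0 
280 76/-171/0 76/-152/0 76/-134/0 76/-115/0 76/-96/0 185/-26/262 184/-20/259 76/-40/0 76/-22/0 125/-2/117 125/10/116 76/33/0 76/51/0 184/25/260 185/31/262 77/107/1 76/126/0 76/145/0 77/163/1 77/181/1 
290 209/-31/324 209/-27/325 62/-135/-1 63/-116/0 186/-29/274 184/-24/269 184/-18/270 62/-41/0 63/-22/0 115/-2/116 116/10/119 69/32/14 69/50/14 184/24/269 186/29/273 186/35/273 63/127/1 208/29/324 209/32/324 208/36/324 
300 209/-29/330 209/-26/330 49/-136/0 50/-116/1 185/-28/281 184/-23/279 181/-18/272 57/-39/15 56/-21/14 106/-2/118 106/11/118 56/32/14 56/50/15 185/22/280 184/28/279 185/33/282 49/128/0 206/28/325 209/30/330 209/33/330 
310 209/-26/336 207/-25/332 35/-137/0 186/-31/291 185/-26/288 184/-21/287 177/-18/274 43/-40/14 42/-22/14 97/-2/118 96/11/117 43/33/15 43/51/15 181/22/282 184/26/287 185/31/289 185/37/289 205/28/327 209/28/334 209/31/335 
320 209/-25/339 205/-25/333 200/-25/323 186/-29/297 184/-25/293 184/-20/295 173/-18/274 34/-39/23 36/-21/26 86/-2/117 97/10/138 42/31/38 29/51/13 177/22/281 184/25/294 185/30/296 185/34/297 203/28/328 207/28/335 209/30/339
```

Emit:
servo_tool --motion '[0,0,40,0,45,0,0,40,0,45,0,0,36,0,45,0,0,0,0,29,0,0,0,0,29,0,0,0,0,29]'

```text
time_s: 14.35
ee_pos: [0.4607, 0.2691, 0.113]
ee_rot: [179.8, 0.1, 158.3]
force: [-0.1, 0.8, 1.2]
gripper_width: 0.0257
finger_force: 0.0
```

Emit:
servo_tool --motion '[-0.3,10.5,0,0.06,29,-0.3,10.5,0,0.06,29,-0.3,10.5,0,0.06,29,-0.3,10.5,0,0.06,29,-0.3,10.5,0,0.06,29,-0.3,10.5,0,0.06,29,-0.3,10.5,0,0.06,29,-0.3,10.5,0,0.06,29]'

```text
time_s: 15.35
ee_pos: [0.5077, 0.3347, 0.1123]
ee_rot: [-179.9, 0.1, 130.7]
force: [-2.4, -5.8, 1.6]
gripper_width: 0.0259
finger_force: 2.8
```

```bash
python3 - <<'E'
from h import *
s=get_state();d=s["ee_pos"][:2]-[.6205,.2015];print(s["ee_pos"],s["force"],np.hypot(*d),np.degrees(np.arctan2(d[1],d[0])),s["ee_rot"])
E
python3 m.py scene top
```

```text
[0.50769864 0.33474669 0.11234189] [-2.35057958 -5.83354877  1.64264742] 0.17458186610991883 130.24992647150293 [-1.79911562e+02  1.19433569e-01  1.30704110e+02]
t 15.35 tcp [0.5077 0.3347 0.1123] yaw 130.7041099031378 F [-2.3506 -5.8335  1.6426]
scene thumb 0.82 74 [0.5688 0.2835 0.1725] rad 0.0969519791964623 ang 122.19254636287073
scene knob 0.68 109 [0.509  0.3303 0.1733] rad 0.17034656479811522 ang 130.88433053367729
top thumb 0.91 49 [0.5682 0.2834 0.1721] rad 0.09716725021205948 ang 122.55353424202822
```

Emit:
servo_tool --motion '[-0.5,-13.1,0,-0.075,29,-0.5,-13.1,0,-0.075,29,-0.5,-13.1,0,-0.075,29,-0.5,-13.1,0,-0.075,29,-0.5,-13.1,0,-0.075,29,-0.5,-13.1,0,-0.075,29,-0.5,-13.1,0,-0.075,29,-0.5,-13.1,0,-0.075,29]'

```text
time_s: 16.65
ee_pos: [0.4527, 0.2496, 0.1115]
ee_rot: [179.8, 0.0, 165.3]
force: [-0.2, 1.6, 1.2]
gripper_width: 0.0255
finger_force: 1.1
```

Emit:
servo_tool --motion '[-0.5,-13.1,0,-0.075,29,-0.5,-13.1,0,-0.075,29,-0.5,-13.1,0,-0.075,29,-0.5,-13.1,0,-0.075,29,-0.5,-13.1,0,-0.075,29,-0.5,-13.1,0,-0.075,29,-0.5,-13.1,0,-0.075,29,-0.5,-13.1,0,-0.075,29]'

```text
time_s: 17.65
ee_pos: [0.4568, 0.1458, 0.1112]
ee_rot: [179.9, 0.1, -160.3]
force: [-2.1, 0.6, -0.1]
gripper_width: 0.0257
finger_force: 0.9
```

```bash
cat > st.py <<'E'
from h import *
s=get_state();d=s["ee_pos"][:2]-[.6205,.2015];print(s["time_s"],s["ee_pos"],s["force"],np.hypot(*d),np.degrees(np.arctan2(d[1],d[0])),s["ee_rot"])
E
python3 st.py; python3 m.py scene top
```

```text
17.65 [0.45676509 0.14575568 0.11115553] [-2.11180927  0.57834332 -0.07366811] 0.17296401933180838 -161.19861643309983 [ 1.79907764e+02  6.70085154e-02 -1.60284381e+02]
t 17.65 tcp [0.4568 0.1458 0.1112] yaw -160.28438079779545 F [-2.1118  0.5783 -0.0737]
scene thumb 0.68 56 [0.5262 0.1786 0.1726] rad 0.09703434578570426 ang -166.32013627609444
scene knob 0.55 23 [0.4584 0.1482 0.1752] rad 0.1706237154090587 ang -161.7933206159726
```

Emit:
servo_tool --motion '[-0.3,13.1,0,0.075,29,-0.4,13.1,0,0.075,29,-0.4,13.1,0,0.075,29,-0.4,13.1,0,0.075,29,-0.4,13.1,0,0.075,29,-0.4,13.1,0,0.075,29,-0.4,13.1,0,0.075,29,-0.5,13.1,0,0.075,29]'

```text
time_s: 18.95
ee_pos: [0.4526, 0.2476, 0.1109]
ee_rot: [-179.9, 0.1, 165.1]
force: [3.2, -6.5, 1.0]
gripper_width: 0.0257
finger_force: 2.8
```

Emit:
servo_tool --motion '[-0.5,13.1,0,0.075,29,-0.5,13.1,0,0.075,29,-0.5,13.1,0,0.075,29,-0.5,13.1,0,0.075,29,-0.5,13.1,0,0.075,29,-0.5,13.1,0,0.075,29,-0.5,13.1,0,0.075,29,-0.5,13.1,0,0.075,29]'

```text
time_s: 19.95
ee_pos: [0.5057, 0.3347, 0.1103]
ee_rot: [-179.7, 0.1, 130.7]
force: [-1.4, -6.9, 2.2]
gripper_width: 0.0257
finger_force: 2.8
```

```bash
python3 st.py; python3 m.py scene top
```

```text
19.95 [0.50574801 0.33468785 0.11026716] [-1.38237443 -6.89337729  2.21155746] 0.17580393250891033 130.7475315451084 [-1.79743606e+02  7.21030604e-02  1.30677313e+02]
t 19.95 tcp [0.5057 0.3347 0.1103] yaw 130.67731335131936 F [-1.3824 -6.8934  2.2116]
scene thumb 0.57 67 [0.5683 0.2824 0.1722] rad 0.09627497171828218 ang 122.83366868945208
scene knob 0.65 105 [0.508  0.3293 0.1731] rad 0.17024487729454701 ang 131.35582943585365
top thumb 0.89 37 [0.566  0.2823 0.1722] rad 0.09747107249516794 ang 123.97482742689724
```

Run:
```python
from h import *
a=np.radians(-14.8)
for n in("scene","top","wrist"):
    c=read_camera(n); P=cloud(c,np.ones((480,640),bool)); d=P[:,:2]-[.6205,.2015]
    x=d[:,0]*np.cos(a)+d[:,1]*np.sin(a); y=-d[:,0]*np.sin(a)+d[:,1]*np.cos(a)
    k=(abs(x)<.06)&(abs(y)<.075)&(P[:,2]>.02)&(P[:,2]<.1)
    h,e=np.histogram(P[k,2],bins=np.arange(.02,.1,.002)); print(n,[(round(1000*e[i]),int(h[i])) for i in range(len(h)) if h[i]>5])
    q=P[(np.hypot(*(d.T))<.016)&(P[:,2]>.1435)&(P[:,2]<.15)]
    if len(q)>20: print("head",len(q),cv2.minAreaRect(q[:,:2].astype(np.float32)*1000))
```

```text
scene [(20, 99), (22, 21), (28, 12), (30, 28), (32, 15), (34, 15), (36, 12), (38, 8), (40, 11), (42, 47), (44, 69), (46, 26), (52, 7), (54, 23), (56, 20), (58, 43), (60, 346), (62, 474), (64, 103), (88, 15), (90, 11), (92, 17), (94, 15), (96, 16)]
head 144 ((621.15576171875, 202.06761169433594), (16.112266540527344, 16.199207305908203), 86.59803009033203)
top [(20, 44), (22, 17), (28, 7), (30, 13), (32, 8), (34, 6), (38, 7), (40, 11), (42, 16), (44, 26), (46, 15), (52, 8), (54, 12), (56, 18), (58, 79), (60, 179), (62, 194), (64, 66), (66, 7), (96, 9)]
head 81 ((620.660400390625, 201.71617126464844), (15.95931339263916, 15.808342933654785), 0.04211995005607605)
wrist [(20, 64), (22, 68), (24, 59), (26, 40), (28, 29), (30, 86), (32, 47), (34, 42), (36, 35), (38, 28), (40, 25), (42, 24), (44, 19), (50, 12), (52, 49), (54, 60), (56, 64), (58, 78), (60, 384), (62, 536), (64, 13)]
```

Mould top is at ≈45 mm, platen underside at ≈51 mm, and the screw head has turned ≈1.1 rad. That leaves roughly 0.7–1.2 rad, so one more swing, driven slowly near its end.

Emit:
servo_tool --motion '[-0.5,-13.1,0,-0.075,29,-0.5,-13.1,0,-0.075,29,-0.5,-13.1,0,-0.075,29,-0.5,-13.1,0,-0.075,29,-0.5,-13.1,0,-0.075,29,-0.5,-13.1,0,-0.075,29,-0.5,-13.1,0,-0.075,29,-0.5,-13.1,0,-0.075,29]'

```text
time_s: 21.4
ee_pos: [0.4522, 0.2494, 0.1114]
ee_rot: [179.8, 0.0, 165.3]
force: [-0.5, 2.0, 0.1]
gripper_width: 0.0257
finger_force: 1.1
```

Emit:
servo_tool --motion '[-0.5,-13.1,0,-0.075,29,-0.5,-13.1,0,-0.075,29,-0.5,-13.1,0,-0.075,29,-0.5,-13.1,0,-0.075,29,-0.5,-13.1,0,-0.075,29,-0.5,-13.1,0,-0.075,29,-0.5,-13.1,0,-0.075,29,-0.5,-13.1,0,-0.075,29]'

```text
time_s: 22.4
ee_pos: [0.4564, 0.1455, 0.1112]
ee_rot: [179.9, 0.1, -160.3]
force: [-1.7, 1.3, 1.0]
gripper_width: 0.0254
finger_force: 0.9
```

```bash
python3 st.py
```

```text
22.4 [0.45636689 0.14550113 0.1111872 ] [-1.65496843  1.33392528  0.9533204 ] 0.17342303705445386 -161.1614061111932 [ 1.79914791e+02  7.04606532e-02 -1.60309668e+02]
```

Emit:
servo_tool --motion '[-0.4,13.1,0,0.075,29,-0.4,13.1,0,0.075,29,-0.4,13.1,0,0.075,29,-0.4,13.1,0,0.075,29,-0.4,13.1,0,0.075,29,-0.4,13.1,0,0.075,29,-0.4,13.1,0,0.075,29]'

```text
time_s: 23.28
ee_pos: [0.4498, 0.2347, 0.1114]
ee_rot: [-179.9, 0.2, 169.4]
force: [3.2, -7.1, -0.1]
gripper_width: 0.0252
finger_force: 2.8
```

Emit:
servo_tool --motion '[-0.2,7,0,0.04,29,-0.2,7,0,0.04,29]'

```text
time_s: 23.52
ee_pos: [0.4529, 0.2482, 0.1113]
ee_rot: [-179.9, 0.2, 164.9]
force: [1.5, -6.7, 0.2]
gripper_width: 0.0257
finger_force: 2.7
```

Emit:
servo_tool --motion '[-0.2,7,0,0.04,29,-0.2,7,0,0.04,29]'

```text
time_s: 23.78
ee_pos: [0.4571, 0.2614, 0.1113]
ee_rot: [-179.9, 0.1, 160.3]
force: [2.0, -6.4, 1.2]
gripper_width: 0.0257
finger_force: 2.7
```

Emit:
servo_tool --motion '[-0.1,5,0,0.029,29,-0.1,5,0,0.029,29]'

```text
time_s: 24.02
ee_pos: [0.4607, 0.2706, 0.1113]
ee_rot: [-179.9, 0.1, 157.0]
force: [0.5, -6.4, 2.1]
gripper_width: 0.0254
finger_force: 2.7
```

Emit:
servo_tool --motion '[-0.1,5,0,0.029,29,-0.1,5,0,0.029,29]'

```text
time_s: 24.28
ee_pos: [0.4648, 0.2795, 0.1113]
ee_rot: [-179.9, 0.1, 153.6]
force: [1.1, -6.2, 2.2]
gripper_width: 0.0261
finger_force: 2.7
```

```bash
cat > hd.py <<'E'
from h import *
a=np.radians(-14.8)
for n in("scene","top","wrist"):
    c=read_camera(n); P=cloud(c,np.ones((480,640),bool)); d=P[:,:2]-[.6205,.2015]
    x=d[:,0]*np.cos(a)+d[:,1]*np.sin(a); y=-d[:,0]*np.sin(a)+d[:,1]*np.cos(a)
    k=(abs(x)<.06)&(abs(y)<.075)&(P[:,2]>.05)&(P[:,2]<.07)
    h,e=np.histogram(P[k,2],bins=np.arange(.05,.07,.001)); print(n,e[h.argmax()]+.0005,end=" ")
    q=P[(np.hypot(*(d.T))<.016)&(P[:,2]>.1435)&(P[:,2]<.15)]
    if len(q)>20: print("head",len(q),cv2.minAreaRect(q[:,:2].astype(np.float32)*1000)[2])
E
python3 hd.py; python3 st.py
```

```text
scene 0.06050000000000001 head 137 64.78133392333984
top 0.05950000000000001 head 79 64.90711212158203
wrist 0.05950000000000001 24.425 [0.4646428  0.28025295 0.11115823] [ 0.39788075 -3.46220265  0.36476291] 0.17462386223218382 153.19302712283908 [1.79998212e+02 8.17956203e-02 1.53680774e+02]
```

Emit:
servo_tool --motion '[-0.1,5,0,0.029,29,-0.1,5,0,0.029,29]'

```text
time_s: 24.68
ee_pos: [0.4689, 0.2885, 0.111]
ee_rot: [-179.9, 0.1, 150.3]
force: [0.1, -6.8, 1.4]
gripper_width: 0.0255
finger_force: 2.7
```

Emit:
servo_tool --motion '[-0.1,4,0,0.023,29,-0.1,4,0,0.023,29]'

```text
time_s: 24.92
ee_pos: [0.473, 0.2953, 0.111]
ee_rot: [-179.9, 0.0, 147.7]
force: [-0.5, -6.3, 2.2]
gripper_width: 0.0255
finger_force: 2.7
```

Emit:
servo_tool --motion '[-0.1,4,0,0.023,29,-0.1,4,0,0.023,29]'

```text
time_s: 25.18
ee_pos: [0.4773, 0.302, 0.111]
ee_rot: [-179.9, 0.0, 145.0]
force: [-1.2, -6.1, 3.2]
gripper_width: 0.026
finger_force: 2.7
```

Emit:
servo_tool --motion '[-0.1,4,0,0.023,29,-0.1,4,0,0.023,29]'

```text
time_s: 25.42
ee_pos: [0.482, 0.3084, 0.111]
ee_rot: [-179.9, 0.0, 142.4]
force: [-2.5, -6.3, 4.0]
gripper_width: 0.0257
finger_force: 2.7
```

Emit:
servo_tool --motion '[-0.1,4,0,0.023,29,-0.1,4,0,0.023,29]'

```text
time_s: 25.68
ee_pos: [0.487, 0.3145, 0.111]
ee_rot: [-179.9, 0.0, 139.8]
force: [-1.6, -5.7, 3.0]
gripper_width: 0.0256
finger_force: 2.7
```

Emit:
servo_tool --motion '[-0.1,4,0,0.023,29,-0.1,4,0,0.023,29]'

```text
time_s: 25.92
ee_pos: [0.4922, 0.3205, 0.111]
ee_rot: [-179.9, 0.0, 137.1]
force: [-1.5, -5.1, 3.4]
gripper_width: 0.0258
finger_force: 2.7
```

```bash
python3 hd.py; python3 st.py
```

```text
scene 0.05750000000000001 head 140 47.87837219238281
top 0.05750000000000001 head 87 46.045860290527344
wrist 0.05750000000000001 26.075 [0.49254682 0.32103063 0.11094796] [-1.86990527 -4.07330812  2.74555187] 0.17509879546198756 136.9491794336853 [-1.79960407e+02 -8.82661942e-05  1.37181507e+02]
```

Emit:
servo_tool --motion '[-0.1,4,0,0.023,29,-0.1,4,0,0.023,29]'

```text
time_s: 26.32
ee_pos: [0.4977, 0.3265, 0.1108]
ee_rot: [-179.9, -0.0, 134.5]
force: [-3.7, -5.5, 2.9]
gripper_width: 0.026
finger_force: 2.8
```

Emit:
servo_tool --motion '[-0.1,4,0,0.023,29,-0.1,4,0,0.023,29]'

```text
time_s: 26.58
ee_pos: [0.5036, 0.332, 0.1107]
ee_rot: [-179.9, -0.0, 131.9]
force: [-4.0, -5.3, 4.8]
gripper_width: 0.0258
finger_force: 2.8
```

Emit:
servo_tool --motion '[-0.1,4,0,0.023,29,-0.1,3,0,0.017,29]'

```text
time_s: 26.82
ee_pos: [0.5089, 0.3366, 0.1108]
ee_rot: [-179.9, -0.0, 129.6]
force: [-3.7, -4.3, 3.5]
gripper_width: 0.0257
finger_force: 2.8
```

```bash
python3 hd.py; python3 st.py
```

```text
scene 0.05750000000000001 head 141 40.75074768066406
top 0.05750000000000001 head 86 44.69490432739258
wrist 0.05750000000000001 26.975 [0.50920555 0.33688464 0.11078888] [-3.15272506 -3.5677161   2.84805181] 0.17525824917501373 129.4222951071432 [-1.79956113e+02 -3.53577589e-02  1.29608841e+02]
```

No hard stop felt yet; one more swing.

Emit:
servo_tool --motion '[-0.5,-13.1,0,-0.075,29,-0.5,-13.1,0,-0.075,29,-0.5,-13.1,0,-0.075,29,-0.5,-13.1,0,-0.075,29,-0.5,-13.1,0,-0.075,29,-0.5,-13.1,0,-0.075,29,-0.5,-13.1,0,-0.075,29,-0.5,-13.1,0,-0.075,29]'

```text
time_s: 27.98
ee_pos: [0.4537, 0.252, 0.1111]
ee_rot: [179.7, 0.1, 164.1]
force: [0.4, 2.4, -0.3]
gripper_width: 0.0258
finger_force: 1.1
```

Emit:
servo_tool --motion '[-0.5,-13.1,0,-0.075,29,-0.5,-13.1,0,-0.075,29,-0.5,-13.1,0,-0.075,29,0,0,0,0,29]'

```text
time_s: 28.48
ee_pos: [0.4473, 0.212, 0.1109]
ee_rot: [179.9, 0.1, 176.8]
force: [1.1, -0.1, 0.2]
gripper_width: 0.0251
finger_force: 0.0
```

Emit:
servo_tool --motion '[-0.1,4,0,0.023,29,-0.1,4,0,0.023,29]'

```text
time_s: 28.72
ee_pos: [0.4479, 0.2202, 0.1109]
ee_rot: [-180.0, 0.0, 174.1]
force: [1.0, -2.0, 0.7]
gripper_width: 0.0252
finger_force: 0.9
```

Emit:
servo_tool --motion '[-0.1,4,0,0.023,29,-0.1,4,0,0.023,29]'

```text
time_s: 28.98
ee_pos: [0.4489, 0.2281, 0.1108]
ee_rot: [180.0, 0.0, 171.5]
force: [0.3, -2.3, 1.7]
gripper_width: 0.0254
finger_force: 0.9
```

Emit:
servo_tool --motion '[-0.1,4,0,0.023,29,-0.1,4,0,0.023,29]'

```text
time_s: 29.22
ee_pos: [0.4501, 0.2358, 0.1107]
ee_rot: [-180.0, 0.0, 168.9]
force: [0.2, -1.8, 1.0]
gripper_width: 0.0253
finger_force: 0.8
```

Emit:
servo_tool --motion '[-0.1,4,0,0.023,29,-0.1,4,0,0.023,29]'

```text
time_s: 29.48
ee_pos: [0.4518, 0.2435, 0.1107]
ee_rot: [-180.0, -0.0, 166.2]
force: [0.8, -1.2, 2.0]
gripper_width: 0.0258
finger_force: 0.8
```

Emit:
servo_tool --motion '[-0.1,4,0,0.023,29,-0.1,4,0,0.023,29]'

```text
time_s: 29.72
ee_pos: [0.4539, 0.2512, 0.1107]
ee_rot: [-180.0, -0.0, 163.6]
force: [-0.5, -1.8, 2.0]
gripper_width: 0.0255
finger_force: 0.8
```

Emit:
servo_tool --motion '[-0.1,3,0,0.017,29,-0.1,3,0,0.017,29]'

```text
time_s: 29.98
ee_pos: [0.4557, 0.2569, 0.1106]
ee_rot: [-180.0, -0.0, 161.7]
force: [-1.0, -1.6, 0.8]
gripper_width: 0.0256
finger_force: 0.8
```

Emit:
servo_tool --motion '[-0.1,3,0,0.017,29,-0.1,3,0,0.017,29]'

```text
time_s: 30.22
ee_pos: [0.4578, 0.2624, 0.1105]
ee_rot: [-180.0, -0.0, 159.7]
force: [-1.0, -0.7, 1.6]
gripper_width: 0.0256
finger_force: 0.8
```

Emit:
servo_tool --motion '[-0.1,3,0,0.017,29,-0.1,3,0,0.017,29]'

```text
time_s: 30.48
ee_pos: [0.4601, 0.2679, 0.1105]
ee_rot: [-180.0, -0.0, 157.8]
force: [-1.8, -1.5, 0.3]
gripper_width: 0.0255
finger_force: 0.9
```

Emit:
servo_tool --motion '[-0.1,3,0,0.017,29,-0.1,3,0,0.017,29]'

```text
time_s: 30.72
ee_pos: [0.4627, 0.2734, 0.1105]
ee_rot: [-180.0, -0.0, 155.8]
force: [-3.1, -1.2, -1.0]
gripper_width: 0.0257
finger_force: 1.1
```

```bash
python3 hd.py; python3 st.py
```

```text
scene 0.05750000000000001 head 140 40.30260467529297
top 0.05650000000000001 head 78 44.637393951416016
wrist 0.05650000000000001 30.875 [0.46317748 0.27355739 0.11072895] [-0.32258333 -1.26821819  0.39797826] 0.17303942590708965 155.39111213700352 [1.79970451e+02 2.50283006e-02 1.55899336e+02]
```

Emit:
servo_tool --motion '[0,3,0,0.017,29,0,3,0,0.017,29]'

```text
time_s: 31.12
ee_pos: [0.4654, 0.2783, 0.1107]
ee_rot: [-179.9, 0.0, 153.9]
force: [-1.5, -4.6, 0.5]
gripper_width: 0.0254
finger_force: 2.0
```

Emit:
servo_tool --motion '[0,2,0,0.011,29,0,2,0,0.011,29]'

```text
time_s: 31.38
ee_pos: [0.4671, 0.2818, 0.1106]
ee_rot: [-179.9, 0.0, 152.7]
force: [-2.1, -5.1, 0.9]
gripper_width: 0.0257
finger_force: 2.7
```

Emit:
servo_tool --motion '[0,2,0,0.011,29,0,2,0,0.011,29]'

```text
time_s: 31.62
ee_pos: [0.4689, 0.2852, 0.1106]
ee_rot: [-179.9, 0.0, 151.4]
force: [-2.0, -5.0, 0.4]
gripper_width: 0.0256
finger_force: 2.7
```

Emit:
servo_tool --motion '[0,2,0,0.011,29,0,2,0,0.011,29]'

```text
time_s: 31.88
ee_pos: [0.4708, 0.2887, 0.1106]
ee_rot: [-179.9, 0.0, 150.1]
force: [-1.7, -6.0, 1.7]
gripper_width: 0.0258
finger_force: 3.0
```

Emit:
servo_tool --motion '[0,2,0,0.011,29,0,2,0,0.011,29]'

```text
time_s: 32.12
ee_pos: [0.4726, 0.2917, 0.1106]
ee_rot: [-179.8, 0.0, 148.9]
force: [-1.7, -7.6, 2.2]
gripper_width: 0.0255
finger_force: 3.7
```

```bash
python3 hd.py; python3 st.py
```

```text
scene 0.05650000000000001 head 140 40.40250778198242
top 0.05750000000000001 head 81 38.69518280029297
wrist 0.05650000000000001 32.275 [0.47269665 0.29185103 0.11061259] [-1.6496621  -6.5263802   1.11443112] 0.1732314602065188 148.56288195607166 [-1.79878097e+02  1.76048573e-02  1.48891718e+02]
```

Emit:
servo_tool --motion '[0,2,0,0.011,29,0,2,0,0.011,29]'

```text
time_s: 32.52
ee_pos: [0.4744, 0.2946, 0.1105]
ee_rot: [-179.8, 0.0, 147.6]
force: [-2.2, -8.1, 2.7]
gripper_width: 0.0256
finger_force: 4.4
```

Emit:
servo_tool --motion '[0,2,0,0.011,29,0,2,0,0.011,29]'

```text
time_s: 32.78
ee_pos: [0.4763, 0.2976, 0.1105]
ee_rot: [-179.7, 0.0, 146.4]
force: [-3.5, -9.0, 4.8]
gripper_width: 0.0253
finger_force: 5.1
```

Emit:
servo_tool --motion '[0,2,0,0.011,29,0,2,0,0.011,29]'

```text
time_s: 33.02
ee_pos: [0.4783, 0.3005, 0.1105]
ee_rot: [-179.7, 0.0, 145.1]
force: [-4.6, -10.2, 4.9]
gripper_width: 0.0256
finger_force: 5.7
```

```bash
python3 hd.py; python3 st.py
```

```text
scene 0.05750000000000001 head 145 38.27500915527344
top 0.05650000000000001 head 88 39.61112976074219
wrist 0.05650000000000001 33.175 [0.47838225 0.30065891 0.11050029] [ -4.02967315 -10.17644128   3.90735184] 0.17329149966631818 145.0956068892553 [-1.79702721e+02  1.77511555e-02  1.45123408e+02]
```

Emit:
servo_tool --motion '[0,2,0,0.011,29,0,2,0,0.011,29,0,0,0,0,29]'

```text
time_s: 33.55
ee_pos: [0.4808, 0.3039, 0.1105]
ee_rot: [-179.7, 0.0, 143.9]
force: [-3.2, -9.0, 3.5]
gripper_width: 0.0255
finger_force: 4.3
```

Emit:
servo_tool --motion '[0,2,0,0.011,29,0,2,0,0.011,29,0,0,0,0,29]'

```text
time_s: 33.92
ee_pos: [0.4846, 0.3103, 0.111]
ee_rot: [179.9, -0.0, 142.6]
force: [0.5, 0.2, 0.5]
gripper_width: 0.0258
finger_force: 0.0
```

```bash
python3 hd.py; python3 st.py; python3 m.py scene top
```

```text
scene 0.05750000000000001 head 141 39.44968032836914
top 0.05750000000000001 head 83 40.93751907348633
wrist 0.05650000000000001 34.075 [0.48421446 0.30990455 0.11079274] [ 0.38641435 -0.61579888  0.36375744] 0.17414159811549518 141.50047903695284 [ 1.79957089e+02 -6.90354797e-03  1.42604707e+02]
t 34.075 tcp [0.4842 0.3099 0.1108] yaw 142.60470726943825 F [ 0.3864 -0.6158  0.3638]
scene thumb 0.62 63 [0.5502 0.2684 0.1732] rad 0.09705416674284978 ang 136.4359160660027
scene knob 0.72 84 [0.4874 0.3063 0.1729] rad 0.1694465857715512 ang 141.79199789052348
top thumb 0.87 37 [0.5479 0.2673 0.1725] rad 0.09800155790761182 ang 137.84003632450393
```

The load rose to 11 N, above the 6–8 N drive force, with the head angle constant, so the screw is at its stop. Then the pawl rode over a pin. I'll swing back a little so it reseats, and check it.

Emit:
servo_tool --motion '[-0.1,-6,0,-0.034,29,-0.1,-6,0,-0.034,29,-0.1,-6,0,-0.034,29,-0.1,-6,0,-0.034,29,-0.1,-6,0,-0.034,29,0,0,0,0,29]'

```text
time_s: 35.12
ee_pos: [0.4679, 0.284, 0.1108]
ee_rot: [180.0, 0.0, 152.3]
force: [1.0, 0.3, 0.0]
gripper_width: 0.0254
finger_force: 0.0
```

```bash
python3 hd.py; python3 m.py scene top
python3 - <<'E'
from h import *
w=read_camera("wrist")["image"]; t=read_camera("scene")["image"][250:410,360:520]
cv2.imwrite("pics/v4.png",np.hstack([cv2.resize(w[240:480,160:480],(400,300),interpolation=cv2.INTER_CUBIC),cv2.resize(t,(400,400),interpolation=cv2.INTER_CUBIC)[:300]]))
E
```

```text
scene 0.05750000000000001 head 141 40.67172622680664
top 0.05650000000000001 head 83 44.98813247680664
wrist 0.05650000000000001 t 35.275 tcp [0.468  0.2842 0.1107] yaw 152.30927273042477 F [0.2707 0.1297 0.1541]
scene thumb 0.92 70 [0.5399 0.2562 0.1723] rad 0.09736523594631431 ang 145.83914956315985
scene knob 0.83 66 [0.4732 0.2828 0.1725] rad 0.16825012924240057 ang 151.10064837379846
top thumb 0.69 51 [0.5382 0.2553 0.1722] rad 0.09830700437240654 ang 146.80706862667827
```

View pics/v4.png

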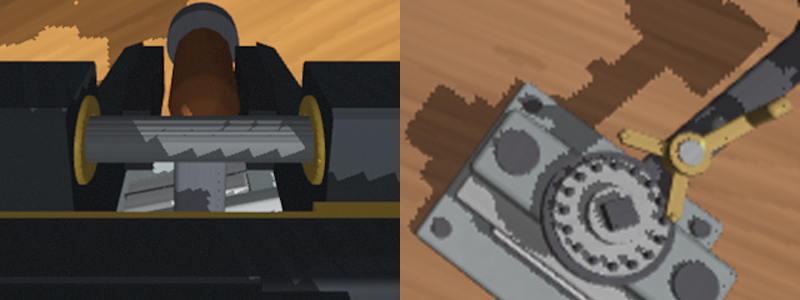

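The scene half shows the lever tip at (780,105), on the clockwise side of the arm. I'll re-drive one stroke to confirm the stop.

Emit:
servo_tool --motion '[-0.4,-10.5,0,-0.06,29,-0.4,-10.5,0,-0.06,29,-0.4,-10.5,0,-0.06,29,-0.4,-10.5,0,-0.06,29,-0.4,-10.5,0,-0.06,29,-0.4,-10.5,0,-0.06,29,0,0,0,0,29]'

```text
time_s: 36.55
ee_pos: [0.4496, 0.2238, 0.1107]
ee_rot: [-180.0, 0.0, 172.9]
force: [0.3, -0.4, -1.2]
gripper_width: 0.0256
finger_force: 0.0
```

Emit:
servo_tool --motion '[-0.1,4,0,0.023,29,-0.1,4,0,0.023,29,-0.1,4,0,0.023,29,-0.1,4,0,0.023,29]'

```text
time_s: 37.05
ee_pos: [0.4526, 0.2403, 0.1107]
ee_rot: [-180.0, -0.0, 167.6]
force: [-0.7, -1.4, 1.5]
gripper_width: 0.0253
finger_force: 0.9
```

Emit:
servo_tool --motion '[-0.1,4,0,0.023,29,-0.1,4,0,0.023,29,-0.1,4,0,0.023,29]'

```text
time_s: 37.42
ee_pos: [0.4557, 0.2518, 0.1107]
ee_rot: [-180.0, -0.0, 163.7]
force: [-0.4, -1.7, 1.7]
gripper_width: 0.0255
finger_force: 0.9
```

Emit:
servo_tool --motion '[-0.1,4,0,0.023,29,-0.1,4,0,0.023,29]'

```text
time_s: 37.67
ee_pos: [0.4582, 0.2593, 0.1106]
ee_rot: [-180.0, -0.0, 161.0]
force: [-2.1, -1.1, 0.4]
gripper_width: 0.0256
finger_force: 0.8
```

Emit:
servo_tool --motion '[-0.1,4,0,0.023,29,-0.1,4,0,0.023,29]'

```text
time_s: 37.92
ee_pos: [0.4611, 0.2668, 0.1106]
ee_rot: [-180.0, -0.0, 158.4]
force: [-2.1, -0.3, 0.9]
gripper_width: 0.0259
finger_force: 0.8
```

```bash
python3 hd.py; python3 st.py; python3 m.py scene top
```

```text
scene 0.05650000000000001 head 142 38.80186462402344
top 0.05750000000000001 head 83 37.20426559448242
wrist 0.05650000000000001 38.075 [0.46158142 0.26704804 0.11076018] [ 0.99877512 -0.53264811 -1.54412501] 0.1719059665913892 157.58566105405748 [1.79946903e+02 2.95531310e-02 1.58475000e+02]
t 38.075 tcp [0.4616 0.267  0.1108] yaw 158.47499970501244 F [ 0.9988 -0.5326 -1.5441]
scene thumb 0.86 62 [0.5375 0.2498 0.1728] rad 0.09606690615027026 ang 149.7908981154233
scene knob 0.89 74 [0.4602 0.2643 0.1734] rad 0.17221083694063774 ang 158.5982519991431
top thumb 0.57 48 [0.5353 0.2498 0.1729] rad 0.09793024707145462 ang 150.45280017131117
```

Emit:
servo_tool --motion '[1,4,0,0.023,29,1,4,0,0.023,29]'

```text
time_s: 38.62
ee_pos: [0.4624, 0.2745, 0.1107]
ee_rot: [-180.0, 0.0, 155.7]
force: [1.0, -2.2, 0.1]
gripper_width: 0.0251
finger_force: 0.8
```

Emit:
servo_tool --motion '[0,3,0,0.017,29,0,3,0,0.017,29]'

```text
time_s: 38.88
ee_pos: [0.4648, 0.2801, 0.1106]
ee_rot: [-180.0, 0.0, 153.8]
force: [-0.3, -3.5, 0.5]
gripper_width: 0.0259
finger_force: 1.4
```

Emit:
servo_tool --motion '[0,3,0,0.017,29,0,3,0,0.017,29]'

```text
time_s: 39.12
ee_pos: [0.4674, 0.285, 0.1106]
ee_rot: [-179.9, 0.0, 151.9]
force: [-0.4, -4.7, 1.3]
gripper_width: 0.0255
finger_force: 2.5
```

Emit:
servo_tool --motion '[0,3,0,0.017,29,0,3,0,0.017,29]'

```text
time_s: 39.38
ee_pos: [0.4701, 0.2899, 0.1106]
ee_rot: [-179.9, 0.0, 149.9]
force: [-0.8, -7.1, 1.3]
gripper_width: 0.0256
finger_force: 3.2
```

```bash
python3 hd.py; python3 st.py; python3 m.py scene top
```

```text
scene 0.05750000000000001 head 141 40.27450942993164
top 0.05650000000000001 head 81 39.2273063659668
wrist 0.05650000000000001 39.525 [0.47022172 0.29010463 0.11058942] [-0.57418677 -5.70739423  1.26527245] 0.17445441360325148 149.4762422343615 [-1.79903352e+02  8.94934857e-03  1.49963762e+02]
t 39.525 tcp [0.4702 0.2901 0.1106] yaw 149.96376157706163 F [-0.5742 -5.7074  1.2653]
scene thumb 0.94 68 [0.5445 0.2618 0.1726] rad 0.09697749970402404 ang 141.558625527132
scene knob 0.84 76 [0.4741 0.2854 0.173 ] rad 0.168768473588701 ang 150.1728956980377
top thumb 0.9 51 [0.5432 0.2616 0.1729] rad 0.09788459737815568 ang 142.11346798395178
```

The pawl engaged again at the same ~154° and stalled with the head unmoved, so the screw is at its stop. I'll relieve the load, open and lift away.

Emit:
servo_tool --motion '[0,-5,0,0,29,0,-5,0,0,29,0,5,0,0,48,0,0,0,0,48,0,0,0,0,48,0,0,0,0,48]'

```text
time_s: 40.58
ee_pos: [0.4679, 0.2866, 0.1107]
ee_rot: [180.0, -0.0, 150.0]
force: [0.6, -0.4, 0.6]
gripper_width: 0.0423
finger_force: 0.0
```

```bash
python3 st.py; python3 m.py scene wrist
```

```text
40.575 [0.46789938 0.28657272 0.11069194] [ 0.55675006 -0.43928933  0.62150953] 0.17471209796933948 150.86094411769395 [ 1.79994675e+02 -3.72866546e-03  1.49988884e+02]
t 40.575 tcp [0.4679 0.2866 0.1107] yaw 149.9888843969804 F [ 0.5568 -0.4393  0.6215]
scene thumb 0.6 70 [0.542  0.2584 0.1722] rad 0.0969340854411713 ang 144.08344424229495
scene knob 0.76 70 [0.4706 0.2792 0.1729] rad 0.16889715318978593 ang 152.59206310948096
wrist knob 0.86 1368 [0.4602 0.2837 0.1728] rad 0.1801613907662608 ang 152.85307802835882
```

Emit:
servo_tool --motion '[0,-5,0,0,48,0,0,-30,0,48,0,0,-40,0,48,0,0,-40,0,48,0,0,-40,0,48,0,0,0,0,48,0,0,0,0,48]'

```text
time_s: 41.75
ee_pos: [0.4648, 0.2817, 0.2598]
ee_rot: [-179.9, -0.0, 150.0]
force: [-0.5, 0.0, 0.3]
gripper_width: 0.0423
finger_force: 0.0
```

```bash
python3 hd.py; python3 m.py
python3 - <<'E'
from h import *
t=read_camera("scene")["image"][230:410,370:560]
cv2.imwrite("pics/v5.png",cv2.resize(t,(570,540),interpolation=cv2.INTER_CUBIC))
E
```

```text
scene 0.05650000000000001 head 142 40.624637603759766
top 0.05650000000000001 head 80 39.18012619018555
wrist 0.05650000000000001 head 247 37.65900802612305
t 41.9 tcp [0.4643 0.2815 0.2585] yaw 149.98864431511387 F [ 0.1798  0.0802 -0.5992]
wrist thumb 0.84 171 [0.539  0.2593 0.1718] rad 0.09992505560669376 ang 144.64406061905083
wrist knob 0.87 554 [0.4632 0.2824 0.1734] rad 0.17683679469722607 ang 152.7895425530651
top thumb 0.8 36 [0.5409 0.2564 0.1732] rad 0.09672027303219834 ang 145.40145392205486
top knob 0.85 73 [0.4667 0.2778 0.1745] rad 0.1716976403704637 ang 153.6167595367118
scene thumb 0.96 72 [0.5424 0.2584 0.1725] rad 0.09665399944968292 ang 143.94734719021713
scene knob 0.72 171 [0.4673 0.2801 0.1739] rad 0.17214697555041336 ang 152.84715990460057
```

View pics/v5.png

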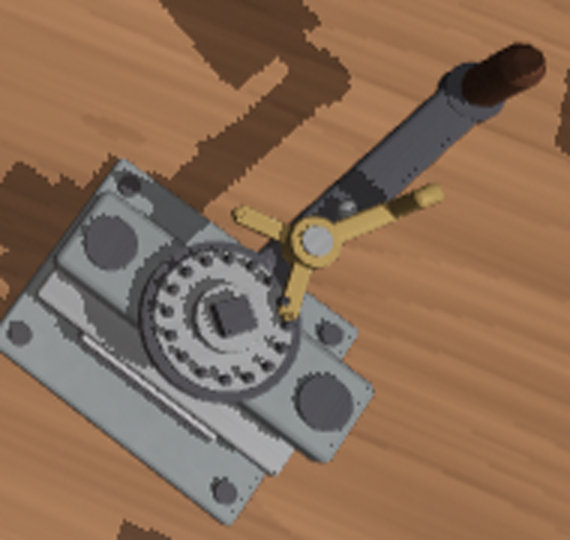

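The lever at (425,195) is clearly on the clockwise side, the handle is free and the gripper is clear. Handing in.

```bash
python3 -c "
from workcell import *
print(job_done())"
```

```text
the job is handed in; nothing more can be done
None
```

I flipped the pawl to its clockwise side and swung the handle until the screw stalled at 11 N without turning, which I take as the platen down on the mould; the gripper is clear of the press and the job is handed in (no verdict came back).

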